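Lock the clamp spindle with the box key

ROBOT

A 6-joint arm with a two-finger parallel gripper is mounted at the origin on the work surface. World frame = base frame: x ahead of the robot, y to its left, z up, the work surface at z = 0. Lengths are in mm, angles in rad, forces in N, time in s.
With the tool pointing down it reaches from about 275 to 875 mm from the base axis. Payload 12.5 kg.
Tool frame: the origin (TCP) lies at the very end of the fingers, on their centre line; the grasp point (between the pads) lies 19 mm behind it; z points along the fingers, y is the line along which they close (so a half turn about z gives the same grasp; the last joint's range is limited). The gripper opens to 85 mm and grips with 20 to 120 N. Pads are 22 mm wide; open, the fingers measure 114 mm over their backs; the gripper's body (76 mm by 85 mm) begins 54 mm behind the grasp point. The pads swing forward as they close: fully open they stand 13 mm farther back than shut.
Start: joints at [1.085, 0.351, 1.652, -0, 1.139, -0.085], TCP at [214.553, 506.41, 202.39] pointing down, gripper open.
Joint ranges: [-2.75, 2.75], [-0.79, 2.1], [0.01, 2.65], [-1.57, 4.71], [0.07, 3.14], [-2.87, 2.87]. Speed limits (rad/s): [2.22, 2.22, 2.79, 3.14, 3.14, 3.14].

INTERFACE

Orientations are given as a rotation vector (axis times angle).
In Python, from workcell import ctrl gives the robot as it stands. The module is installed in compiled form; this text tells all that it offers. Calls block until the motion is done:
- ctrl.goto(position, orientation): joint-space move of the TCP to a pose.
- ctrl.movel(position, frame=None, velocity=150, stop_force=None): straight line of the TCP; frame=None keeps the orientation; velocity is the mean speed in mm/s. With stop_force (N) it stops when the force on the tool has changed by that much, and returns True; else False.
- ctrl.move_joints(angles): joint-space move.
- ctrl.move_gripper(opening, squeeze=None): finger opening in mm; squeeze is the grip in N (None keeps the last); returns when the fingers have stopped.
- ctrl.pause(seconds).
- ctrl.inverse_kinematics(position, orientation): joint angles nearest the present ones, or None.
- ctrl.snapshot(name): name is "side" or "top" or "wrist"; returns the picture (400x640x3 uint8, red, green, blue); there is no depth.
- ctrl.calibration(name): a dict with "fx", "fy", "cx", "cy" (pixels), "dist" ([k1, k2, p1, p2, k3] as OpenCV has them; the pictures are not rectified), "position" and "orientation" of the camera in the world. Camera axes: x right, y down, z forward; pixel columns grow to the right and rows downward; lengths in mm; the calibration is good to about 2 mm. A picture is of the moment at which its call begins: read the wrist's pose just before it. calibration takes no time and is no camera call; for the wrist camera it gives the pose at the moment of the call.
A pose or a line that the arm cannot do raises ctrl.IKError and nothing moves.
- ctrl.job_done(): hands the job in; it is judged then, once.
Readings, each from a call of its own:
- ctrl.get_time(): time.
- ctrl.get_joint_positions(): joint angles.
- ctrl.get_dq(): joint speeds.
- ctrl.get_joint_efforts(): joint torques, N m.
- ctrl.get_ee_pos(): TCP position.
- ctrl.get_tcp_rot(): TCP orientation.
- ctrl.get_force(): force on the tool from outside, world axes, zero at the start.
- ctrl.get_moment(): the same for the moment, N m.
- ctrl.get_finger_gap(): finger opening in mm.
- ctrl.get_grip_force(): force on a finger pad.
Only numpy, scipy, OpenCV 4.12 (cv2) and the standard library are available. Lean on these libraries where they do the work, as an engineer would, in place of code of your own. Each camera call takes 0.05 s, during which the arm holds its last target. There are 200 camera calls.

TASK

Lift the red-handled box key up and off its hook, lay it down flat on the white sheet and let go of it. Then take it again by the handle, fit its square socket over the square brass spindle of the blue clamp fixture, fully down on the round collar, and with the key turn the spindle clockwise (seen from above) until it clicks over into its locked notch. Leave the key sitting on the spindle, do not touch the spindle with the fingers, do not drop the key, and leave the jar, screwdriver and parts box where they are.

Things in the scene. Friction and masses are not known exactly. Their poses are not given: they have to be found in the camera images.
- key: Loose box key, 171 mm long, about 0.18 kg, same either way up. Origin: centre of the socket block's underside; x runs along the handle to the eye, y across, z through the thickness. Steel socket block 40 x 40 x 14 mm with a square through-hole 18 mm wide, sides along x and y. Starts hanging by its eye on the hook: x up, z along the hook to its tip.
- key_socket (a point): Centre of the key's square hole, at mid-thickness (7 mm from the faces). Axes as the key. The key's centre of mass is about 22 mm from here, towards the handle.
- key_grip (a point): Mid-plane of the key's red handle, 70 mm from key_socket. Axes as the key. The handle is 14 mm wide (y), 10 mm thick (z), from 20 to 96 mm from key_socket.
- key_eye (a point): Centre of the key's yellow eye, mid-plane, 123 mm from key_socket. The eye is a rectangular loop of 10 mm round bar, outer size 42 mm (y) by 56 mm (x), opening 22 by 36 mm; its straight sides run 23 mm either way along x from here. Hanging, it is 18 mm below point hook. Axes as the key.
- stand: Fixed hook stand: base plate 100 x 120 x 12 mm and an aluminium post 25 x 25 mm, 259 mm tall. Origin at table height below the front face of the post; the hook sticks out from that face along -x of the stand.
- hook (a point): Top of the hook wire (8 mm thick) at its dip, where the eye hangs: 70 mm out from the post, 238 mm above the table. The upturned tip is 25 mm farther out along -x of the stand and 13 mm higher. To free the key lift it about 20 mm (over 28 mm the bottom of the eye meets the wire), then draw it out along -x. Axes as the stand.
- mat: Fixed white sheet, 220 (x) x 200 (y) x 3 mm, on which to lay the key. Origin at the centre of its underside.
- fixture: Fixed blue clamp fixture, 100 x 110 x 50 mm with 130 mm long steel feet along x. Origin at the centre of its underside; the spindle's vertical axis passes through it.
- seat (a point): On the spindle axis on top of the round collar (64 mm across), 56 mm above the table; turns with the spindle. x, y are square to the faces of the brass square: 16 mm wide, 14 mm tall above here, with a conical nose 4.5 mm higher (15 mm wide at its foot, 7 at its top). Key seated: key_socket is 7 mm above here. It fits in four directions, about 0.12 rad play.
- spindle (a joint): Turn of the spindle, rad, growing clockwise from above; starts near 0 and turns at most to a stop at 0.95. Free to about 0.1; a spring detent then resists (up to about 0.4 N m) to 0.4, where it clicks over and is thrust on to about 0.7, the locked notch, where it stays. Let go before 0.4 it is pushed back.
- jar: White jar with grey cap, 48 mm across, 70 mm tall, bystander. Origin: centre of the underside.
- screwdriver: Blue screwdriver, 160 mm long, lying flat, bystander. Origin: centre of the underside, x along it.
- parts_box: Orange open parts box 90 x 130 x 35 mm, bystander. Origin: centre of the underside.
Things that resemble listed ones, but are neither listed nor needed, are in the scene too. Several things have the shape of the stand; the one meant has the colours described above.

How it is judged (in metres and radians):
On the way, in this order (a step that is already met when the one before it is completed fails the run):
1. the key is off the hook (distance between key_eye and hook above 0.07 m), for 0.1 s.
2. the key lies flat on the sheet, let go and at rest (angle between the z axis of key and the z axis of mat, either way round below 0.12 rad and z of key_socket in the frame of mat below 0.016 m and x of key_grip in the frame of mat between -0.11 and 0.11 m and y of key_grip in the frame of mat between -0.1 and 0.1 m and contact force between the fingers and key below 0.1 N and linear speed of key below 0.03 m/s), for 0.2 s.
3. the key's socket is fully down over the square (horizontal distance between key_socket and seat below 0.004 m and z of key_socket in the frame of seat below 0.011 m and angle between the z axis of key and the z axis of fixture, either way round below 0.13 rad), for 0.1 s.
4. the spindle has clicked into its notch (value of joint spindle above 0.6 rad), for 0.1 s.
At the end, for the whole second after the job is handed in: The spindle reads more than 0.6 rad (in its notch); the key sits on it with the socket centre within 4 mm of the axis, no more than 4 mm short of fully down, level within 0.13 rad, at rest and let go (all of step 3 and value of joint spindle above 0.6 rad and linear speed of key below 0.02 m/s and contact force between the fingers and key below 0.1 N); the robot touches nothing.
It fails at once if the fingers touch the spindle (contact force between the fingers and spindle above 2 N).
It fails at once if the key is dropped: it falls free of the fingers from more than about 30 mm (linear speed of key above 0.7 m/s and contact force between the fingers and key below 0.1 N).
It fails at once if the jar is moved more than 25 mm (distance of jar from where it was at the start of the episode above 0.025 m).
It fails at once if the screwdriver is moved more than 25 mm (distance of screwdriver from where it was at the start of the episode above 0.025 m).
It fails at once if the parts box is moved more than 25 mm (distance of parts_box from where it was at the start of the episode above 0.025 m).
It also fails if it takes over 72 s, if anything falls off the work surface, if the arm or the gripper's body presses on something with over 40 N, if the wrist force passes 120 N, or if a joint passes its speed limit or range.

## Working session

There is one attempt and no reset: what is moved stays moved. The work goes in short steps, each a Python script; the robot and the scene stay as the last script left them, time stands still between calls to the robot, and variables do not carry over. Pictures are saved under pics/ and viewed, at most 15 in all, crops included, and the job is handed in when it is done.

```bash
mkdir -p pics
cat > h.py <<'E'
import numpy as np, cv2
from scipy.spatial.transform import Rotation as R
from workcell import ctrl
def save(n,im,crop=None,s=1):
    if crop: im=im[crop[1]:crop[3],crop[0]:crop[2]]
    cv2.imwrite('pics/'+n+'.png',cv2.resize(im[:,:,::-1],None,fx=s,fy=s,interpolation=cv2.INTER_CUBIC))
def Rc(c):
    o=np.array(c['orientation'],float); return R.from_rotvec(o) if o.size==3 else R.from_matrix(o)
def K(c): return np.array([[c['fx'],0,c['cx']],[0,c['fy'],c['cy']],[0,0,1.]])
def ray(c,px):
    u=cv2.undistortPoints(np.array(px,float).reshape(-1,1,2),K(c),np.array(c['dist'],float)).reshape(-1,2)
    d=np.c_[u,np.ones(len(u))]; return np.array(c['position'],float),Rc(c).apply(d)
def plane(c,px,z):
    o,d=ray(c,px); return o+d*((z-o[2])/d[:,2])[:,None]
def proj(c,P):
    r=Rc(c).inv(); return cv2.projectPoints(r.apply(np.atleast_2d(P)-np.array(c['position'])).astype(float),np.zeros(3),np.zeros(3),K(c),np.array(c['dist'],float))[0].reshape(-1,2)
def tri(c1,p1,c2,p2):
    o1,d1=ray(c1,p1);o2,d2=ray(c2,p2);d1=d1[0];d2=d2[0]
    t=np.linalg.lstsq(np.c_[d1,-d2],o2-o1,rcond=None)[0]
    a=o1+t[0]*d1;b=o2+t[1]*d2; return (a+b)/2,np.linalg.norm(a-b)
E
python3 - <<'E'
from h import *
ims=[]
for n in ('side','top','wrist'):
    c=ctrl.calibration(n); im=ctrl.snapshot(n); np.save('pics/'+n+'0.npy',im); save(n+'0',im); print(n,c)
print(ctrl.get_tcp_rot(),ctrl.get_time(),ctrl.get_force())
E
```

```text
side {'fx': 426.73058510168977, 'fy': 426.73058510168977, 'cx': 322.8943142794648, 'cy': 198.09028227545866, 'dist': array([-0.04465422,  0.        ,  0.        ,  0.        ,  0.        ]), 'position': array([   9.01171758, -904.28538128,  830.79676611]), 'orientation': array([-2.11437793,  0.52935915, -0.300408  ])}
top {'fx': 514.5137146108848, 'fy': 514.5137146108848, 'cx': 316.57748365012844, 'cy': 199.5693448495155, 'dist': array([0.01019988, 0.        , 0.        , 0.        , 0.        ]), 'position': array([ 227.0234314 ,    8.7263893 , 1677.96832991]), 'orientation': array([-2.1532211 ,  2.11320038, -0.20588842])}
wrist {'fx': 304.56765299231347, 'fy': 304.56765299231347, 'cx': 328.2438298823349, 'cy': 203.50697355711753, 'dist': array([-0.04665018,  0.        ,  0.        ,  0.        ,  0.        ]), 'position': array([139.93842405, 538.16341194, 372.4248479 ]), 'orientation': array([2.38358701, 1.57846656, 0.25723632])}
[-6.25287383e-01 -3.07845709e+00  1.32080104e-03] 0.15 [ 0.76302763 -0.03139586 -0.31439242]
```

View pics/side0.png

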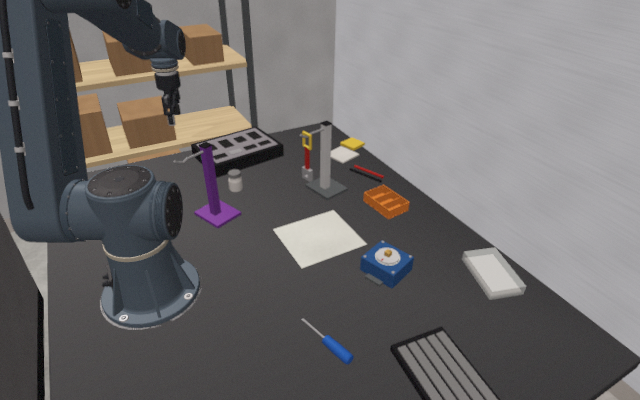

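View pics/top0.png

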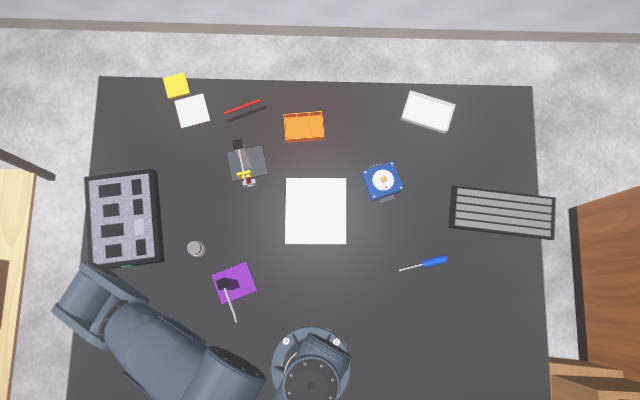

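The side view shows the key (red handle at 307,158, eye at 307,140) on the grey stand (325,155). The purple stand (212,185) is the decoy. Mat is at (320,237), fixture at (387,262). In the top view: grey stand (247,163), purple stand (233,285), mat (316,211), fixture (383,181).
Things that could be mistaken for a target:
- **Stand:** grey at top (247,163), chosen, against purple (233,285).
- **Key:** red handle at side (307,158), chosen, against the red pen (367,172).
- **Sheet:** large white at top (316,211), chosen, against the small white sheet (192,110) and the tray (428,111).

Run:
```python
from h import *
s=np.load('pics/side0.npy');t=np.load('pics/top0.npy')
a=cv2.resize(s[115:210,270:360],(540,570),interpolation=cv2.INTER_CUBIC)[:, :400]
b=cv2.resize(t[130:200,220:275],(400,509),interpolation=cv2.INTER_CUBIC)
b=np.vstack([b,np.zeros((61,400,3),np.uint8)]); save('crop0',np.hstack([a,b]))
ct=ctrl.calibration('top');cs=ctrl.calibration('side')
hs=cv2.cvtColor(t,cv2.COLOR_RGB2HSV)
def rects(m,n,z,c,mn=25):
    for k in cv2.findContours(m.astype(np.uint8),0,2)[0]:
        if cv2.contourArea(k)<mn: continue
        r=cv2.minAreaRect(k);b=cv2.boxPoints(r);P=plane(c,b,z)[:,:2]
        M=cv2.moments(k);ce=[M['m10']/M['m00'],M['m01']/M['m00']]
        print(n,np.round(ce,1),plane(c,[ce],z)[0][:2].round(1),'box',P.round(0).tolist())
w=(hs[:,:,1]<30)&(hs[:,:,2]>190); w[:60]=0
rects(w,'white',3,ct,200)
H,S,V=cv2.split(hs)
rects((H>100)&(H<125)&(S>130)&(V>80),'blue',50,ct)
rects((H>12)&(H<30)&(S>90)&(V>100),'yel',220,ct,8)
rects(((H<8)|(H>172))&(S>120)&(V>60),'red',170,ct,8)
rects((H>5)&(H<20)&(S>150)&(V>120),'orange',35,ct,100)
```

```text
white [ 39.7 383.7] [-60.7 830.2] box [[14.0, 926.0], [16.0, 755.0], [-104.0, 742.0], [-106.0, 911.0]]
white [561.  324.6] [ 142.5 -795.3] box [[281.0, -745.0], [291.0, -839.0], [41.0, -842.0], [32.0, -751.0]]
white [550.8 263.2] [ 336.4 -775.4] box [[407.0, -751.0], [411.0, -805.0], [292.0, -804.0], [288.0, -751.0]]
white [315.2 210.6] [494.   -6.7] box [[602.0, 96.0], [606.0, -104.0], [389.0, -106.0], [385.0, 90.0]]
white [115.6 217.2] [459.6 644.5] box [[577.0, 757.0], [607.0, 562.0], [335.0, 509.0], [308.0, 699.0]]
white [382.6 179.5] [ 603.7 -229.7] box [[636.0, -198.0], [637.0, -265.0], [572.0, -264.0], [571.0, -197.0]]
white [191.6 110.2] [831.3 419.9] box [[866.0, 483.0], [895.0, 386.0], [797.0, 357.0], [769.0, 453.0]]
white [427.9 110.8] [ 847.7 -386.4] box [[821.0, -293.0], [922.0, -324.0], [874.0, -481.0], [774.0, -448.0]]
white [295.9 138.6] [739.2  63.2] box [[996.0, 1084.0], [1050.0, -1129.0], [30.0, -1032.0], [-1.0, 958.0]]
blue [435.  260.6] [ 334.4 -387.2] box [[335.0, -345.0], [356.0, -423.0], [333.0, -428.0], [312.0, -350.0]]
blue [382.6 179.7] [ 592.3 -223. ] box 
[... 287 characters left out ...]
78.6] [ 557.5 -201.1] box [[560.0, -192.0], [566.0, -204.0], [554.0, -210.0], [548.0, -198.0]]
yel [244.1 173.9] [563.3 203.5] box [[570.0, 228.0], [577.0, 184.0], [556.0, 180.0], [548.0, 224.0]]
yel [303.7 126.8] [709.5  33.7] box [[748.0, 96.0], [761.0, -18.0], [682.0, -26.0], [670.0, 88.0]]
yel [175.9  85.6] [829.  417.9] box [[853.0, 461.0], [873.0, 395.0], [805.0, 375.0], [786.0, 440.0]]
red [248.2 180.3] [555.3 197.2] box [[562.0, 201.0], [562.0, 192.0], [547.0, 191.0], [547.0, 200.0]]
red [241.8 106.1] [787.9 226.4] box [[769.0, 281.0], [815.0, 174.0], [807.0, 170.0], [761.0, 278.0]]
orange [303.5 126.3] [772.2  37.6] box [[815.0, 107.0], [829.0, -22.0], [730.0, -31.0], [716.0, 96.0]]
```

View pics/crop0.png

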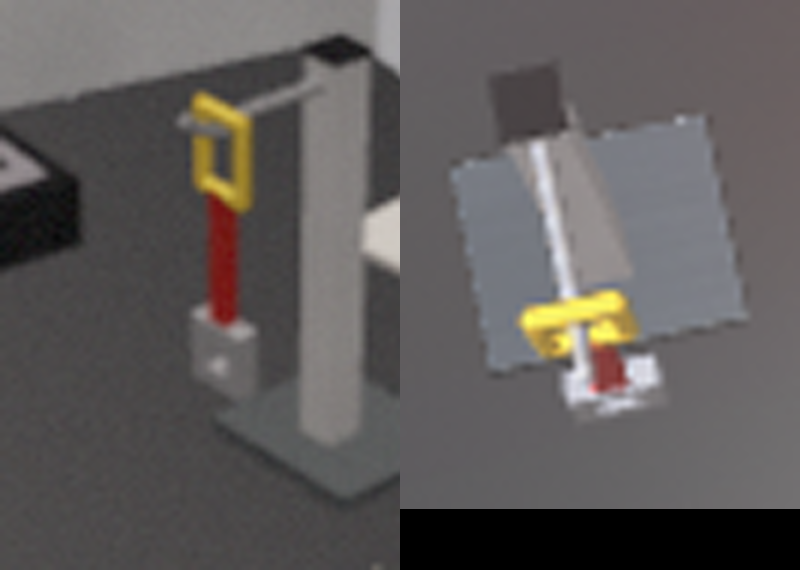

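The crop confirms the choice: yellow eye on the wire hook of the aluminium post, red handle, steel block. The purple stand is the decoy. Next I work out the stand pose, and cross-check it against the key triangulated from both views.

Run:
```python
from h import *
ct=ctrl.calibration('top');cs=ctrl.calibration('side')
T=lambda p:(np.atleast_2d(p)-[400,0])/7.273+[220,130]-.43
S=lambda p:np.atleast_2d(p)/6.+[270,115]-.42
B=plane(ct,T([[452,172],[705,118],[745,318],[495,370]]),12)[:,:2]
print('base',B.round(1).tolist(),[np.linalg.norm(B[i]-B[(i+1)%4]).round(1) for i in range(4)])
yx=(B[0]+B[1]-B[2]-B[3]); yy=(B[0]+B[3]-B[1]-B[2]); print('yaw',np.arctan2(yx[1],yx[0]),np.arctan2(-yy[0],yy[1]),'centre',B.mean(0))
C=plane(ct,T([[488,75],[558,62],[570,132],[503,143]]),259)[:,:2];print('cap',C.round(1).tolist(),C.mean(0))
yaw=(np.arctan2(yx[1],yx[0])+np.arctan2(-yy[0],yy[1]))/2
sx=np.array([np.cos(yaw),np.sin(yaw)])
o=C.mean(0)-12.5*sx; hk=o-70*sx; print('stand',o,'hook',hk, 'hook line yaw',end=' ')
h=plane(ct,T([[538,140],[580,372]]),245)[:,:2];d=h[0]-h[1];print(np.arctan2(d[1],d[0]))
# check by reprojection into both views: eye, grip, socket, hook tip
P=[[*hk,220],[*hk,220-53],[*hk,97],[*(hk-25*sx),247]]
print('side px',proj(cs,P).round(1).tolist(),'seen eye 307,140 handle mid(58) 307,158');print('top px',proj(ct,P).round(1).tolist())
print('tri eye',tri(cs,S([222,152]),ct,T([578,318])))
print('side pts on plane z: grip',plane(cs,S([222.5,258]),97+58),'eye',plane(cs,S([222,152]),220),'bar top',plane(cs,S([222,105]),220+23))
```

```text
base [[680.6, 292.1], [708.8, 177.2], [614.8, 155.6], [588.2, 268.1]] [np.float64(118.3), np.float64(96.5), np.float64(115.6), np.float64(95.5)]
yaw 0.23984778956677294 0.23642967170493326 centre [648.07240326 223.26243989]
cap [[653.0, 237.9], [658.9, 210.7], [630.5, 204.8], [625.5, 230.8]] [641.95479962 221.04218786]
stand [629.80756561 218.09350919] hook [561.78305516 201.5809086 ] hook line yaw 0.216260115731227
side px [[306.9, 140.3], [307.0, 155.0], [307.2, 173.4], [300.8, 134.9]] seen eye 307,140 handle mid(58) 307,158
top px [[244.7, 174.4], [246.9, 178.4], [249.6, 183.3], [245.3, 180.6]]
tri eye (array([563.52555227, 204.20091241, 220.22639651]), np.float64(2.8911223559071066))
side pts on plane z: grip [[562.58488341 205.90423652 155.        ]] eye [[562.19306902 204.71408175 220.        ]] bar top [[566.64001165 213.19607378 243.        ]]
```

```bash
cat >> h.py <<'E'
yaw=0.235; sx=np.array([np.cos(yaw),np.sin(yaw),0]); sy=np.array([-np.sin(yaw),np.cos(yaw),0]); Z=np.array([0,0,1.])
EYE=np.array([562.,202.5,220.])
def rot(z,y):
    z=z/np.linalg.norm(z); x=np.cross(y,z); return R.from_matrix(np.c_[x,y,z])
E
python3 - <<'E'
from h import *
ct=ctrl.calibration('top')
print('purple cap',plane(ct,[[228,284]],259),'base',plane(ct,[[217,273],[247,263],[257,292],[220,302]],12).round(0).tolist(),'hook tip',plane(ct,[[236,320]],251),'jar',plane(ct,[[196,247]],70))
r0=R.from_rotvec(ctrl.get_tcp_rot()).as_matrix(); c=ctrl.calibration('wrist')
print('cam in tool',r0.T@(c['position']-ctrl.get_ee_pos()),'axis',r0.T@Rc(c).as_matrix()[:,2])
g=EYE+[0,0,-53]
for s in (1,-1):
  for th in (0,.2,.4,.6):
    z=np.cos(th)*sx-np.sin(th)*Z; r=rot(z,s*sy)
    for back in (-4,110):
      q=ctrl.inverse_kinematics((g-back*z).tolist(),r.as_rotvec().tolist()); print(s,th,back,None if q is None else np.round(q,2))
  r=rot(-Z,s*sy); q=ctrl.inverse_kinematics([500,0,60],r.as_rotvec().tolist()); print('down',s,q)
E
```

```text
purple cap [[246.99577117 228.78303873 259.        ]] base [[285.0, 304.0, 12.0], [318.0, 209.0, 12.0], [227.0, 174.0, 12.0], [194.0, 290.0, 12.0]] hook tip [[151.81552751 203.85267076 251.        ]] jar [[361.46798411 362.85861306  70.        ]]
cam in tool [  81.05933751    0.26810208 -170.48758857] axis [-3.19316383e-01 -2.58235342e-04  9.47648131e-01]
1 0 -4 [0.3  0.78 2.35 3.21 1.56 1.57]
1 0 110 [0.34 0.88 2.59 3.25 1.9  1.61]
1 0.2 -4 [0.3  0.59 2.36 3.21 1.19 1.56]
1 0.2 110 [0.33 0.5  2.62 3.24 1.35 1.57]
1 0.4 -4 [0.29 0.43 2.33 3.22 0.79 1.54]
1 0.4 110 [0.32 0.17 2.54 3.26 0.74 1.52]
1 0.6 -4 [0.29 0.32 2.25 3.26 0.4  1.49]
1 0.6 110 [ 0.31 -0.    2.4   3.4   0.24  1.36]
down 1 [-9.31345840e-02  4.66543712e-01  1.89598144e+00 -4.44089210e-16
  7.79067498e-01 -1.89893091e+00]
-1 0 -4 [ 0.3   0.78  2.35  3.21  1.56 -1.57]
-1 0 110 [ 0.34  0.88  2.59  3.25  1.9  -1.54]
-1 0.2 -4 [ 0.3   0.59  2.36  3.21  1.19 -1.58]
-1 0.2 110 [ 0.33  0.5   2.62  3.24  1.35 -1.57]
-1 0.4 -4 [ 0.29  0.43  2.33  3.22  0.79 -1.6 ]
-1 0.4 110 [ 0.32  0.17  2.54  3.26  0.74 -1.62]
-1 0.6 -4 [ 0.29  0.32  2.25  3.26  0.4  -1.65]
-1 0.6 110 [ 0.31 -0.    2.4   3.4   0.24 -1.78]
down -1 [-9.31345840e-02  4.66543712e-01  1.89598144e+00 -4.44089210e-16
  7.79067498e-01  1.24266174e+00]
```

Run:
```python
from h import *
g=EYE+[0,0,-53]; r=rot(sx,-sy).as_rotvec()
ctrl.goto([400,330,430],ctrl.get_tcp_rot())
p=g-62*sx
ctrl.goto([p[0],p[1],420],r); print(ctrl.get_time(),np.round(ctrl.get_joint_positions(),2))
ctrl.movel(p,velocity=250)
print(ctrl.get_time(),ctrl.get_ee_pos(),ctrl.get_finger_gap(),ctrl.get_force())
c=ctrl.calibration('wrist');im=ctrl.snapshot('wrist');save('w1',im)
q=[EYE+[0,0,-123],g,EYE]; print(proj(c,q))
H,S,V=cv2.split(cv2.cvtColor(im,cv2.COLOR_RGB2HSV))
for n,m in (('red',((H<8)|(H>172))&(S>120)&(V>60)),('yel',(H>15)&(H<32)&(S>120)&(V>90))):
  for k in cv2.findContours(m.astype(np.uint8),0,2)[0]:
    if cv2.contourArea(k)>60: print(n,cv2.minAreaRect(k))
```

```text
4.1917 [ 0.32 -0.12  2.42  3.26  0.74 -1.66]
5.5167 [501.7707094  188.11392362 167.74130711] 85.45338452672026 [ 0.16532732  0.40384082 -0.47138014]
[[327.78548465 282.57187923]
 [327.79089198 207.92951624]
 [327.79782152 141.72548925]]
red ((355.9644470214844, 237.00254821777344), (5.414775371551514, 34.269832611083984), 85.91438293457031)
red ((327.5, 218.5), (93.0, 17.0), 90.0)
yel ((472.5025634765625, 255.4492645263672), (106.43876647949219, 28.031583786010742), 2.9108378887176514)
yel ((244.5, 216.0), (16.0, 39.0), 90.0)
yel ((326.5, 140.5), (73.0, 55.0), 90.0)
```

View pics/w1.png

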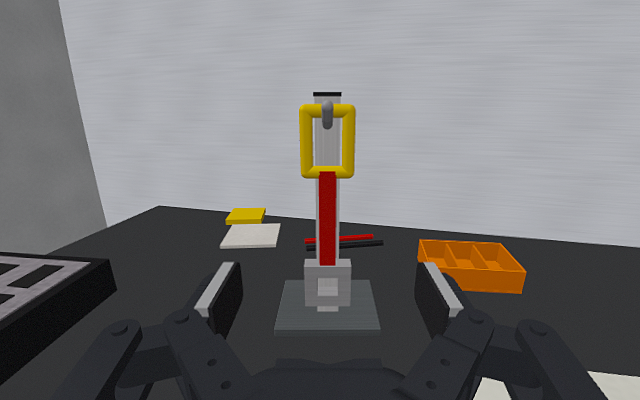

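The wrist view shows the key centred between the fingers: handle at (327,218), eye at (327,140). Both match the prediction to within 1 px. I'll go in, grip, lift and draw out.

Run:
```python
from h import *
g=EYE+[0,0,-53]
print(ctrl.movel(g+4*sx,velocity=60,stop_force=8))
ctrl.move_gripper(0,squeeze=70); ctrl.pause(.2)
print('grip',ctrl.get_finger_gap(),ctrl.get_grip_force(),ctrl.get_ee_pos(),ctrl.get_force())
p=np.array(ctrl.get_ee_pos())
print(ctrl.movel(p+[0,0,20],velocity=50,stop_force=15)); print(ctrl.get_force())
p=np.array(ctrl.get_ee_pos())
print(ctrl.movel(p-110*sx,velocity=90,stop_force=10)); print(ctrl.get_ee_pos(),ctrl.get_force(),ctrl.get_finger_gap(),ctrl.get_time())
save('w2',ctrl.snapshot('wrist'))
```

```text
False
grip 0.14137928820617818 0.0 [565.87534646 203.42021934 166.96667323] [-0.90826048  0.14872869 -0.32549229]
False
[0.22868802 0.09452985 0.05021877]
False
[459.1986242  177.88784743 187.54428955] [-0.11671292 -0.24809692 -0.06328167] -0.18257472910535022 9.7083
```

View pics/w2.png

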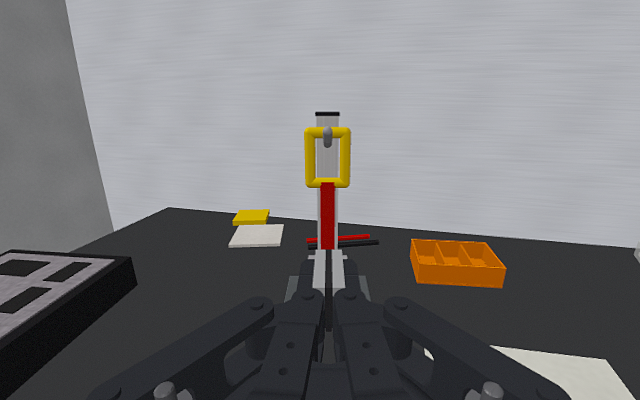

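The fingers closed on nothing. The key still hangs at (327,155), so the tips fall short of the handle at 14 mm opening. I'll go 9 mm deeper.

Run:
```python
from h import *
g=EYE+[0,0,-53]
ctrl.movel(g-85*sx,velocity=150)
ctrl.move_gripper(85)
print(ctrl.movel(g+13*sx,velocity=90,stop_force=8))
ctrl.move_gripper(0,squeeze=80); ctrl.pause(.2)
gap=ctrl.get_finger_gap()
print('grip',gap,ctrl.get_grip_force(),ctrl.get_ee_pos(),ctrl.get_force(),ctrl.get_time())
if gap>10:
    p=np.array(ctrl.get_ee_pos())
    print(ctrl.movel(p+[0,0,20],velocity=50,stop_force=15),ctrl.get_force())
    p=np.array(ctrl.get_ee_pos())
    print(ctrl.movel(p-110*sx,velocity=90,stop_force=10),ctrl.get_ee_pos(),ctrl.get_force(),ctrl.get_finger_gap(),ctrl.get_time())
save('w3',ctrl.snapshot('wrist'))
```

```text
False
grip -0.05694760798381352 0.0 [574.63541573 205.52484134 166.9956523 ] [-0.61163016  0.74173263 -0.06494086] 13.0917
```

View pics/w3.png

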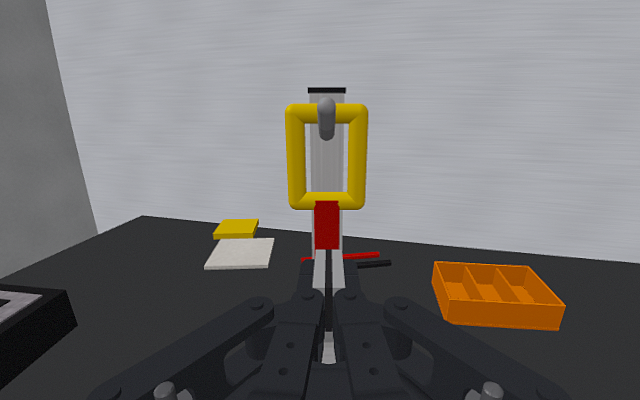

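The handle is 25 px wide, so it still hangs plumb at its expected depth. The fingertips appear at about row 250, which puts them well short of the nominal TCP. I'll go deeper and judge by the finger gap.

Run:
```python
from h import *
g=EYE+[0,0,-53]
ctrl.movel(g-60*sx,velocity=200)
ctrl.move_gripper(85)
for d in (28,40):
    st=ctrl.movel(g+d*sx,velocity=110,stop_force=8)
    ctrl.move_gripper(0,squeeze=80); ctrl.pause(.1)
    gap=ctrl.get_finger_gap()
    print(d,st,'grip',gap,ctrl.get_grip_force(),ctrl.get_force(),ctrl.get_time())
    if gap>10: break
    ctrl.movel(g-40*sx,velocity=200); ctrl.move_gripper(85)
save('w4',ctrl.snapshot('wrist'))
```

```text
28 False grip 10.103435299413011 78.25842082500458 [-1.08961594  0.15507384  0.24222556] 16.175
```

View pics/w4.png

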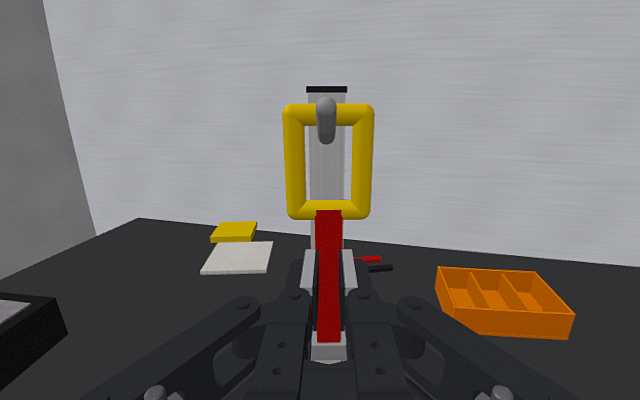

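The handle is now between the fingers, but the 10 mm gap on a 14 mm handle suggests only the tips have caught its edge. I'll regrip 10 mm deeper.

Run:
```python
from h import *
g=EYE+[0,0,-53]
ctrl.move_gripper(40); ctrl.pause(.3)
for d in (38,):
    st=ctrl.movel(g+d*sx,velocity=60,stop_force=8)
    ctrl.move_gripper(0,squeeze=80); ctrl.pause(.2)
    print(d,st,'grip',ctrl.get_finger_gap(),ctrl.get_grip_force(),ctrl.get_force(),ctrl.get_ee_pos(),ctrl.get_time())
```

```text
38 False grip 11.779062820531767 79.59983468055725 [-0.63130799 -0.5552355  -0.70979576] [598.92181702 211.24935625 166.94789453] 17.7917
```

Run:
```python
from h import *
p=np.array(ctrl.get_ee_pos())
print(ctrl.movel(p+[0,0,20],velocity=50,stop_force=15),ctrl.get_force(),ctrl.get_finger_gap())
p=np.array(ctrl.get_ee_pos())
print(ctrl.movel(p-130*sx,velocity=110,stop_force=10),ctrl.get_ee_pos(),ctrl.get_force(),ctrl.get_finger_gap(),ctrl.get_time())
c=ctrl.calibration('wrist');print('tcp px',proj(c,[ctrl.get_ee_pos()]))
a=ctrl.snapshot('wrist')[100:400,170:490];b=ctrl.snapshot('side')[90:240,200:360]
save('w5',np.hstack([a,cv2.resize(b,(320,300),interpolation=cv2.INTER_CUBIC)]))
```

```text
False [ 0.37082406  0.10743083 -2.75855733] 11.811377956878058
False [472.83963958 181.064812   187.51236588] [-0.06456916 -0.76921011 -2.06491054] 11.41269557520902 19.675
tcp px [[327.56764401 240.0163714 ]]
```

View pics/w5.png

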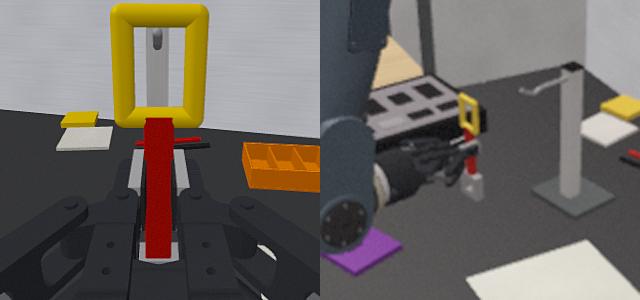

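The key is off the hook and held. The left half shows the handle between the pads, the right half shows it clear of the stand. Next: raise, flip the wrist to tool-down, and lay it on the sheet with a force-guarded descent.

```bash
cat >> h.py <<'E'
def down(a): return rot(-Z,-np.array([-np.sin(a),np.cos(a),0])).as_rotvec()
E
python3 - <<'E'
from h import *
p=np.array(ctrl.get_ee_pos()); ctrl.movel([p[0],p[1],400],velocity=250)
A=0.3
ctrl.goto([494,-7,250],down(A)); print(ctrl.get_time(),np.round(ctrl.get_joint_positions(),2),ctrl.get_force(),ctrl.get_finger_gap())
ctrl.movel([494,-7,35],velocity=150); 
print(ctrl.movel([494,-7,-34],velocity=30,stop_force=5),ctrl.get_ee_pos(),ctrl.get_force(),ctrl.get_time())
c=ctrl.calibration('wrist');im=ctrl.snapshot('wrist');np.save('pics/w6.npy',im);save('w6',im)
E
```

```text
23.8 [-0.11  0.2   1.73  0.    1.21  1.16] [-0.64558732 -0.32824813 -2.14107464] 11.835830505492522
True [494.00919067  -7.00090619 -25.3571096 ] [-2.36532283  0.76361566  7.67179356] 27.1583
```

View pics/w6.png

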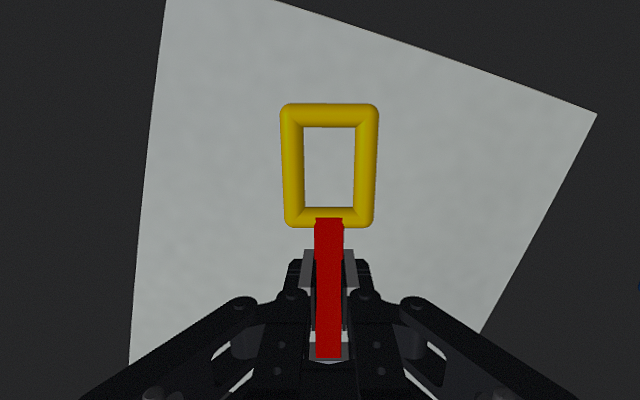

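The sheet fills the view. The key lies under the pads with its eye at (330,165) and handle at (328,290). Contact came about 2–3 mm above rest, so it's safe to release. I'll then back off and measure both key and fixture with the wrist camera.

Run:
```python
from h import *
ctrl.move_gripper(45); ctrl.pause(.4)
print('released',ctrl.get_grip_force(),ctrl.get_time())
p=np.array(ctrl.get_ee_pos()); d=np.array([np.cos(.3),np.sin(.3),0])
ctrl.movel([p[0],p[1],70],velocity=150)
ctrl.goto(np.array([494,-7,110])-45*d,down(.3)); ctrl.pause(.15)
c=ctrl.calibration('wrist');im=ctrl.snapshot('wrist');np.save('pics/k.npy',im); np.save('pics/kc.npy',c,allow_pickle=True)
f=np.array([600,-228,0.]); 
ctrl.goto(f+[0,0,130]-35*d,down(.3)); ctrl.pause(.15)
c2=ctrl.calibration('wrist');im2=ctrl.snapshot('wrist');np.save('pics/f.npy',im2); np.save('pics/fc.npy',c2,allow_pickle=True)
print(ctrl.get_time())
save('kf',np.hstack([im[:,120:520],im2[:,120:520]]))
```

```text
released 0.0 28.025
30.5417
```

View pics/kf.png

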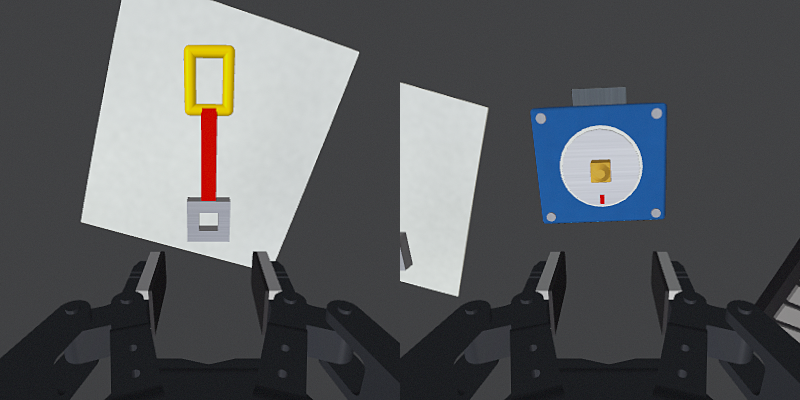

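The left half shows the key flat on the sheet, with its hole at (208,218) and handle at (209,155). The right half shows the fixture with collar at (600,165), brass square at (600,171) and body near-aligned with the image. Now the numbers.

```bash
cat > m.py <<'E'
from h import *
def big(m,roi=None):
    m=m.astype(np.uint8)
    if roi: z=np.zeros_like(m); z[roi[1]:roi[3],roi[0]:roi[2]]=m[roi[1]:roi[3],roi[0]:roi[2]]; m=z
    return max(cv2.findContours(m,0,1)[0],key=cv2.contourArea)
def meas(k,c,z):
    P=plane(c,k.reshape(-1,2),z)[:,:2].astype(np.float32); r=cv2.minAreaRect(P); b=cv2.boxPoints(r)
    e=[b[1]-b[0],b[2]-b[1]]; e=max(e,key=np.linalg.norm)
    return np.array(r[0]),np.array(r[1]),np.arctan2(e[1],e[0])
E
python3 - <<'E'
from m import *
im=np.load('pics/k.npy');c=np.load('pics/kc.npy',allow_pickle=True).item()
H,S,V=cv2.split(cv2.cvtColor(im,cv2.COLOR_RGB2HSV))
red=big(((H<8)|(H>172))&(S>120)&(V>60)); yel=big((H>15)&(H<35)&(S>120)&(V>90))
print('red',meas(red,c,15)); print('yel',meas(yel,c,11))
sq=big((S<40)&(V>90)&(V<200),(290,190,365,250)); print('block?',meas(sq,c,17))
print('pts block corners tl,tr,br,bl',plane(c,[[307,198],[349,198],[350,241],[307,241]],17).round(1).tolist())
im=np.load('pics/f.npy');c=np.load('pics/fc.npy',allow_pickle=True).item()
H,S,V=cv2.split(cv2.cvtColor(im,cv2.COLOR_RGB2HSV))
bl=big((H>100)&(H<118)&(S>150)&(V>60)); hull=cv2.convexHull(bl); q=cv2.approxPolyDP(hull,8,True).reshape(-1,2); print('blue poly',q.tolist(),plane(c,q,50)[:,:2].round(1).tolist(),meas(bl,c,50))
roi=(270,115,380,215)
w=big((S<60)&(V>120),roi); e=cv2.fitEllipse(cv2.convexHull(w)); print('collar px',e, meas(cv2.convexHull(w),c,56))
br=big((H>12)&(H<32)&(S>90),roi); print('brass px',cv2.boundingRect(br),cv2.minAreaRect(br)); print('brass z70',meas(br,c,70))
# gold pixel corners of the top face
save('bz',im[145:200,295:350],None,8)
ct=ctrl.calibration('top'); print('top collar',plane(ct,[[382.6,179.5]],56))
E
```

```text
red (array([486.76281738,  -9.68052673]), array([79.76061249, 12.80666351]), np.float32(0.29248998))
yel (array([546.17285156,   8.4163723 ]), array([54.48344421, 40.83929825]), np.float32(0.29625547))
block? (array([434.1963501 , -25.76157761]), array([50.48954391, 39.87173843]), np.float32(0.29353443))
pts block corners tl,tr,br,bl [[445.4, -2.3, 17.0], [456.7, -38.5, 17.0], [416.3, -53.0, 17.0], [404.3, -14.0, 17.0]]
blue poly [[386, 105], [383, 218], [263, 221], [252, 109]] [[657.0, -257.0], [566.8, -288.0], [532.6, -187.4], [622.8, -156.8]] (array([ 594.79797363, -222.08728027]), array([ 98.34819794, 107.96560669]), np.float32(-1.2288961))
collar px ((320.7437438964844, 165.4934539794922), (81.08562469482422, 82.40319061279297), 98.96846008300781) (array([ 595.3649292 , -222.20521545]), array([66.60565186, 66.83576965]), np.float32(-0.5252672))
brass px (310, 160, 21, 23) ((320.0, 171.0), (22.0, 20.0), 90.0)
brass z70 (array([ 595.28631592, -221.98664856]), array([17.48999405, 15.18759346]), np.float32(0.34830055))
top collar [[ 591.73544571 -222.10230619   56.        ]]
```

View pics/bz.png

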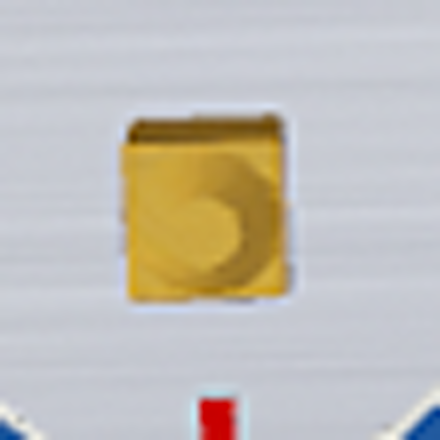

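The fixture axis is about (594.9, -222.2) at yaw 0.335; blue body, collar and brass agree to within 1 mm. The key's grip point is about (497, -6.5) at yaw 0.294. I'll regrasp by the handle, lift, and measure the key in hand.

Run:
```python
from m import *
a=.2935; u=np.array([np.cos(a),np.sin(a),0])
ctrl.goto([497,-6.5,60],down(a))
print(ctrl.movel([497,-6.5,-24.5],velocity=70,stop_force=8),ctrl.get_force())
ctrl.move_gripper(0,squeeze=90); ctrl.pause(.2)
print('grip',ctrl.get_finger_gap(),ctrl.get_grip_force(),ctrl.get_force(),ctrl.get_ee_pos())
ctrl.movel([497,-6.5,120],velocity=150)
a2=.335; u2=np.array([np.cos(a2),np.sin(a2),0]); f=np.array([594.9,-222.2,0])
p=f+70*u2; ctrl.goto([p[0],p[1],110],down(a2)); ctrl.pause(.2)
t=np.array(ctrl.get_ee_pos());c=ctrl.calibration('wrist');im=ctrl.snapshot('wrist');np.save('pics/g.npy',im);save('g',im)
H,S,V=cv2.split(cv2.cvtColor(im,cv2.COLOR_RGB2HSV))
yel=big((H>15)&(H<35)&(S>120)&(V>90)); z=t[2]+34.5
for n,k in (('yel',yel),('red',big(((H<8)|(H>172))&(S>120)&(V>60)))):
    ce,sz,an=meas(k,c,z); dd=ce-t[:2]; print(n,sz,an,'along',dd@u2[:2],'across',dd@[-u2[1],u2[0]])
print(t,ctrl.get_force(),ctrl.get_finger_gap(),ctrl.get_time())
```

```text
False [ 0.38834394 -0.84925939 -0.74071431]
grip 11.112301200744247 88.18362593650818 [-2.56580497 -1.00791433  7.09870116] [497.17892421  -6.51461603 -23.95714197]
yel [54.89406204 41.50468445] 0.3338793 along 52.02159042112906 across -0.44470019990343423
red [83.2930069  14.12039185] 0.33724147 along -12.864087074558041 across -0.4428931552387616
[ 660.89734878 -198.10332744  110.42086484] [ 0.55918962  0.28494287 -1.8785364 ] 11.194559525920475 35.85
```

View pics/g.png

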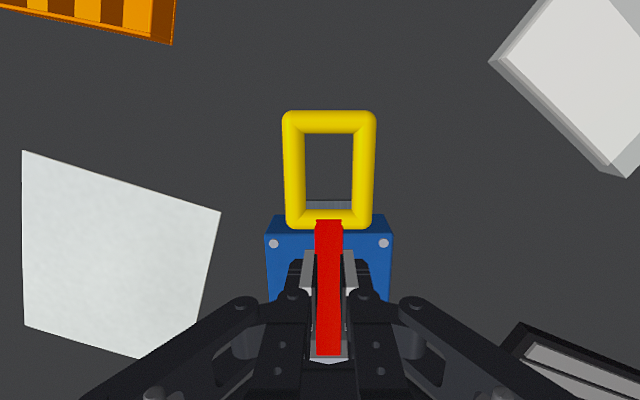

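The key is level in hand: eye at (329,170) with true size, and the socket axis 71 mm from the TCP with a 0.4 mm side offset. Lowering onto the spindle.

Run:
```python
from h import *
a=.335; u=np.array([np.cos(a),np.sin(a),0]); v=np.array([-u[1],u[0],0]); f=np.array([594.9,-222.2,0])
p=f+71*u+.45*v
ctrl.movel([p[0],p[1],54],velocity=80); ctrl.pause(.2); print(ctrl.get_force(),ctrl.get_moment())
st=ctrl.movel([p[0],p[1],28.5],velocity=20,stop_force=8)
print(st,ctrl.get_ee_pos(),ctrl.get_force(),ctrl.get_moment(),ctrl.get_finger_gap(),ctrl.get_time())
cs=ctrl.calibration('side'); im=ctrl.snapshot('side'); np.save('pics/s.npy',im)
```

```text
[ 0.85505527  0.46522425 -1.76060295] [ 0.05151078 -0.09880143  0.03952716]
False [ 661.84631909 -198.42143512   28.77055554] [-0.80011405  0.58743373  0.23564582] [ 0.16726822  0.29182854 -0.03410609] 11.065367741970752 38.325
```

Run:
```python
from m import *
a0=.335; f=np.array([594.9,-222.2,0])
t=np.array(ctrl.get_ee_pos()); print(ctrl.movel([t[0],t[1],26.5],velocity=15,stop_force=8),ctrl.get_ee_pos(),ctrl.get_force(),ctrl.get_moment())
t=np.array(ctrl.get_ee_pos());c=ctrl.calibration('wrist');im=ctrl.snapshot('wrist')
H,S,V=cv2.split(cv2.cvtColor(im,cv2.COLOR_RGB2HSV)); ce,sz,an=meas(big((H>15)&(H<35)&(S>120)&(V>90)),c,63)
u=np.array([np.cos(a0),np.sin(a0)]); print('eye',sz,an,'along from axis',(ce-f[:2])@u,'across',(ce-f[:2])@[-u[1],u[0]])
z=max(t[2],27.5)
for i in range(1,10):
    a=a0-.09*i; u=np.array([np.cos(a),np.sin(a),0]); v=np.array([-u[1],u[0],0])
    p=f+71*u+.45*v
    ctrl.movel([p[0],p[1],z],frame=down(a),velocity=25)
    print(i,np.round(ctrl.get_force(),1),np.round(ctrl.get_moment(),2),ctrl.get_time())
```

```text
False [ 662.0747796  -198.5699469    27.27969835] [-2.60338625  0.75669622  8.02392596] [ 0.10891942  0.89972938 -0.04889862]
eye [54.34538651 40.78401184] 0.33410105 along from axis 123.50483878493094 across -0.2992714900099189
1 [-2.3 -0.3  4.4] [-0.1   0.58 -0.1 ] 39.1167
2 [-2.2  0.7  6.2] [ 0.04  0.75 -0.07] 39.525
3 [-4.7 -0.6  6.5] [-0.01  1.08  0.12] 39.9333
4 [-4.5  2.8  7.4] [0.36 1.1  0.32] 40.3417
5 [-4.   2.8  6.9] [0.49 1.07 0.42] 40.75
6 [-4.9 -0.1  7.8] [0.1  1.14 0.31] 41.1583
7 [-5.1 -0.8  8.4] [-0.09  1.22  0.2 ] 41.5667
8 [-5.3 -0.9  7.3] [-0.18  1.21  0.2 ] 41.975
9 [-4.5 -1.8  7.2] [-0.27  1.22  0.26] 42.3833
```

The force profile peaks at 0.36–0.45 rad and then falls off, which fits a click-over. Now release, retreat and check.

Run:
```python
from m import *
ctrl.pause(.2); ctrl.move_gripper(45); ctrl.pause(.3)
t=np.array(ctrl.get_ee_pos()); print(ctrl.get_grip_force(),t)
ctrl.movel([t[0],t[1],130],velocity=120)
a=.335-.81; u=np.array([np.cos(a),np.sin(a),0]); f=np.array([594.9,-222.2,0])
ctrl.goto(f+[0,0,150]-25*u,down(a)); ctrl.pause(.2)
c=ctrl.calibration('wrist');im=ctrl.snapshot('wrist');np.save('pics/e.npy',im);save('e',im)
H,S,V=cv2.split(cv2.cvtColor(im,cv2.COLOR_RGB2HSV))
ce,sz,an=meas(big((H>15)&(H<35)&(S>120)&(V>90)),c,63); d=ce-f[:2]
print('eye',sz,an,'dist from axis',np.linalg.norm(d),'dir',np.arctan2(d[1],d[0]),'turn',.335-an)
m=((H<8)|(H>172))&(S>120)&(V>60)
for k in cv2.findContours(m.astype(np.uint8),0,1)[0]:
    if cv2.contourArea(k)>8:
        ce=meas(k,c,63)[0]; d=plane(c,[k.reshape(-1,2).mean(0)],56)[0][:2]-f[:2]; print('red',k.reshape(-1,2).mean(0),cv2.contourArea(k),'r',np.linalg.norm(d),'ang',np.arctan2(d[1],d[0]))
print(ctrl.get_force(),ctrl.get_time())
```

```text
0.0 [ 658.24096922 -254.26994355   27.45962559]
eye [ 80.23351288 114.27268982] -1.4620675 dist from axis 286.2506491833197 dir 0.9354005833421255 turn 1.7970675
red [334.92857143 200.64285714] 10.0 r 27.967398523923446 ang 2.8765496274401445
red [328.05394191  98.21991701] 1706.5 r 61.26951824616936 ang -0.4689317086385739
[0.91458619 0.60799553 0.38388079] 45.0417
```

View pics/e.png

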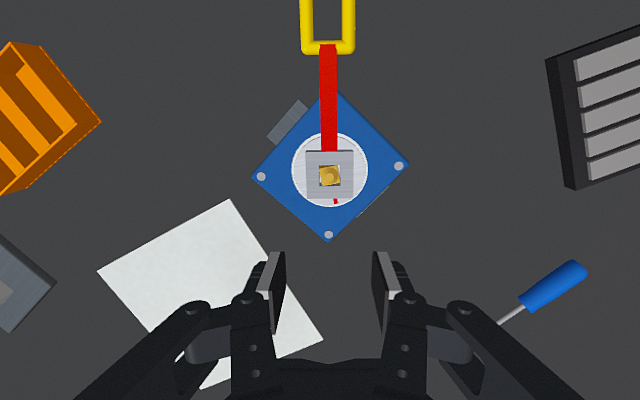

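The key sits down on the collar with brass showing inside the hole at (329,176). The red mark at (335,201) lets me compute the spindle turn.

Run:
```python
from m import *
for n in 'fe':
    im=np.load(f'pics/{n}.npy')
    c=np.load('pics/fc.npy',allow_pickle=True).item() if n=='f' else ctrl.calibration('wrist')
    H,S,V=cv2.split(cv2.cvtColor(im,cv2.COLOR_RGB2HSV))
    m=(((H<8)|(H>172))&(S>100)&(V>60)); m[:185]=0; m[215:]=0; m[:,:290]=0; m[:,370:]=0
    y,x=np.nonzero(m); w=big((S<60)&(V>120),(270,115,380,215)); 
    d=plane(c,np.c_[x,y],56)[:,:2]-[594.9,-222.2]
    print(n,len(x),np.linalg.norm(d,axis=1).round(1).mean(),np.arctan2(d[:,1],d[:,0]).mean()%(2*np.pi),np.c_[x,y].mean(0))
    if n=='e':
        # outline of the collar disc, for the axis
        e=cv2.fitEllipse(cv2.convexHull(w)); print('collar',e,plane(c,[e[0]],56))
```

```text
f 37 26.921621621621615 3.4614248715142018 [321.56756757 199.10810811]
e 22 27.936363636363634 2.8742137654688693 [334.86363636 200.5       ]
collar ((329.0855712890625, 168.97874450683594), (74.69728088378906, 76.43456268310547), 86.25292205810547) [[ 596.33892071 -223.4951317    56.        ]]
```

The mark gives a turn of about 0.6–0.65 rad, and the fit's play lags the key by about 0.13. That's too near 0.6, so I'll regrip and turn 0.13 rad further so the spindle settles properly in the notch.

Run:
```python
from m import *
f=np.array([594.9,-222.2,0])
def pos(a,z): 
    u=np.array([np.cos(a),np.sin(a),0]); v=np.array([-u[1],u[0],0]); q=f+71*u+.45*v; return [q[0],q[1],z]
a=-.469
ctrl.goto(pos(a,110),down(a)); print(ctrl.movel(pos(a,27.8),velocity=80,stop_force=8))
ctrl.move_gripper(0,squeeze=80); ctrl.pause(.2); print(ctrl.get_finger_gap(),ctrl.get_force(),ctrl.get_moment())
for b in (-.53,-.60,-.54):
    ctrl.movel(pos(b,27.8),frame=down(b),velocity=20); print(b,np.round(ctrl.get_force(),1),np.round(ctrl.get_moment(),2))
ctrl.pause(.2); ctrl.move_gripper(45); ctrl.pause(.3)
t=ctrl.get_ee_pos(); ctrl.movel([t[0],t[1],130],velocity=120)
a=-.475; u=np.array([np.cos(a),np.sin(a),0]); ctrl.goto(f+[0,0,150]-25*u,down(a)); ctrl.pause(.2)
c=ctrl.calibration('wrist');im=ctrl.snapshot('wrist');save('e2',im)
H,S,V=cv2.split(cv2.cvtColor(im,cv2.COLOR_RGB2HSV)); R_=((H<8)|(H>172))&(S>100)&(V>60)
print('handle',meas(big(R_),c,68))
m=R_.copy(); m[:185]=0; m[215:]=0; m[:,:290]=0; m[:,370:]=0
y,x=np.nonzero(m); d=plane(c,np.c_[x,y],56)[:,:2]-[596.34,-223.5]
print(len(x),np.linalg.norm(d,axis=1).mean(),'turn',3.4555-np.arctan2(d[:,1],d[:,0]).mean()%(2*np.pi))
print(ctrl.get_force(),ctrl.get_time())
```

```text
False
11.513409562772647 [-0.91917132 -2.75823624  1.82112835] [-0.38229464  0.23277063  0.14194262]
-0.53 [ 0.5 -3.1  2.4] [-0.54  0.13  0.21]
-0.6 [ 0.3 -4.9  2.2] [-0.65  0.04  0.19]
-0.54 [ 0.5 -3.2  3. ] [-0.53  0.01  0.26]
handle (array([ 646.56115723, -252.24035645]), array([14.20857525, 80.03449249]), np.float32(-0.5184656))
19 29.494626681683037 turn 0.7281545288772628
[0.11830383 0.2333506  0.5005317 ] 51.0833
```

The spindle now reads about 0.7 rad by the mark, the key is on axis and the gripper is clear. Handing in.

```bash
python3 -c "
from h import *
print(ctrl.job_done(),ctrl.get_time())"
```

```text
the job is handed in; nothing more can be done
the job is handed in; nothing more can be done
```

I laid the key on the sheet, regripped it, and left it on the spindle, which the collar's red mark shows turned about 0.7 rad; I handed in at about 51 s and the judge gave no verdict.

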